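# Nudge the fixture plate onto its locating pins and fold the keeper over it

## Task

The aluminium plate is riding cocked on the two brass pins of the dark drilling fixture on the board: nudge it across with your fingertips, squaring it against the blue back fence, until both its holes drop over the pins and it lies flat on the base. Then push the upright steel keeper with the red end forward and fully down until its foot rests on the plate. Do not lift the plate off the fixture, and leave the other things on the board where they stand.

Things in the scene. Friction and masses are not known exactly. Their poses are not given: they have to be found in the camera images.
- board: Plywood work board, 500 x 500 x 18 mm, fixed, laid over the trolley's wire baskets; everything stands on it. Origin in the middle of its top, which is 132 mm above the robot's foot plane (world z = 0.132).
- fixture: Dark steel base, fixed, 144 x 208 x 12 mm thick (x -69 to +75, y -104 to +104, top at z = 12 in its frame). Origin on the board's top straight under where the middle of the seated plate belongs; +x points to the blue back fence, +y to its left, z up. The seated plate's axes are parallel to the fixture's, its origin 12 mm above the fixture's, with 2 mm of play.
- pin_right (a point): Middle of the tip of one brass pin, at (20, -30, 18) mm in the fixture frame. Both pins are 10 mm dia and stand 6 mm above the base, coned to a 4 mm tip over the top 3.5 mm.
- pin_left (a point): The same for the other pin, at (20, +30, 18).
- fence (a point): Middle of the blue back fence's front face, at its top: (46.5, 0, 34) mm in the fixture's frame. The fence is 100 long (y -50 to +50), 12 thick, 22 high above the base; a seated plate stands 1.5 mm off it. Behind it stand the ears of the keeper's hinge (x 54 to 70, y -19 to +19, top at z = 48).
- plate: Loose aluminium plate, 90 (x) x 140 (y) x 8 mm, 0.22 to 0.37 kg. Origin in the middle of its underside, +x toward the fence. At the start it lies on both pin tips with its front (-x) edge on the base, tilted about 0.075 rad, 12 to 18 mm short of its seat along x, up to 34 mm to either side, turned up to 0.07 rad. Near its seat (4 mm) it drops by itself. Sliding takes 2 to 8 N on its edge face; pushed at the top corner it jams.
- hole_right (a point): Underside middle of the plate's round hole, 14 mm dia, at (20, -30) mm in the plate's frame; it belongs over pin_right.
- hole_left (a point): Underside middle of the plate's slot, 14 (x) x 18 (y) mm, at (20, +30) mm in the plate's frame; it belongs over pin_left.
- keeper (a joint): Angle of the keeper, a steel bar 80 mm long from its hinge, 18 wide, 7 thick, its last 20 mm red, with a rubber foot under it 50 mm from the hinge. 0 = down and level, pointing to the fixture's -x, foot on the seated plate; 1.57 = upright; starts at 1.6 to 1.8, leaning back. Friction (about 0.05 N m) holds it wherever it is left. Range -0.04 to 1.9.
- keeper_hinge (a point): The keeper's hinge axis, at (62, 0, 40) in the fixture's frame, the axis along the fixture's y. The bar's middle line runs through it.
- keeper_tip (a point): Free end of the keeper, on the bar's middle line, 80 mm from the hinge.
- oil_tin: Bystander: round tin, 68 dia x 54 high, at the back right of the board (sizes in mm); origin at the middle of its underside. Leave it alone.
- tape_roll: Bystander: flat roll of brown tape, 86 dia x 30, at the back left (sizes in mm); origin at the middle of its underside. Leave it alone.
- clock: Bystander: black square-faced clock, 37x95x82, standing at the back (sizes in mm); origin at the middle of its underside. Leave it alone.
- bush_1: Bystander: grey turned bush, 20 dia x 30, standing at a front corner (sizes in mm); origin at the middle of its underside. Leave it alone.
- bush_2: Bystander: brass-coloured turned bush, 17 dia x 28, standing at a front corner (sizes in mm); origin at the middle of its underside. Leave it alone.
- plug_gauge: Bystander: black and silver gauge, 22x114x22, lying at the front (sizes in mm); origin at the middle of its underside. Leave it alone.
- marker: Bystander: white and black pen, 13x128x15, lying at the front (sizes in mm); origin at the middle of its underside. Leave it alone.

How it is judged (in metres and radians):
On the way, in this order (a step that is already met when the one before it is completed fails the run):
1. the plate lies flat on the base over both pins while the keeper is still up (x of plate in the frame of fixture between -0.0045 and 0.0045 m and y of plate in the frame of fixture between -0.0045 and 0.0045 m and z of plate in the frame of fixture below 0.0142 m and angle between plate's own z axis and vertical below 0.025 rad and angle between the y axis of plate and the y axis of fixture, either way round below 0.1 rad and value of joint keeper above 0.3 rad), for 0.2 s.
2. the keeper is folded fully down (value of joint keeper below 0.06 rad), for 0.2 s.
At the end, for the whole second after the job is handed in: The plate lies flat on the base with both holes over the pins (within 4.5 mm of its seat each way, not more than 2 mm above the base, tilt under 0.025 rad, parallel within 0.1 rad) and at rest, and the keeper is down (joint under 0.06 rad) (x of plate in the frame of fixture between -0.0045 and 0.0045 m and y of plate in the frame of fixture between -0.0045 and 0.0045 m and z of plate in the frame of fixture below 0.0142 m and angle between plate's own z axis and vertical below 0.025 rad and angle between the y axis of plate and the y axis of fixture, either way round below 0.1 rad and value of joint keeper below 0.06 rad and linear speed of plate below 0.01 m/s); the robot touches nothing.
It fails at once if the plate is lifted (more than 20 mm above the base) (z of plate in the frame of fixture above 0.032 m).
It fails at once if another thing on the board is moved more than 20 mm (distance of any of oil_tin, tape_roll, clock, bush_1, bush_2, plug_gauge, marker from where it was at the start of the episode above 0.02 m).
It also fails if it takes over 56 s, if anything falls off the work surface, if the arm or the gripper's body presses on something with over 40 N, if the wrist force passes 120 N, or if a joint passes its speed limit or range.

## Robot

A 6-joint arm with a two-finger parallel gripper is mounted at the origin on a cart in front of the work surface, level with it; the furniture and walls round the work are solid. World frame = base frame: x ahead of the robot, y to its left, z up, the work surface at z = 0. Lengths are in m, angles in degrees, forces in N, time in s.
With the tool pointing down it reaches from about 0.25 to 0.725 m from the base axis. Payload 9.7 kg.
Tool frame: the origin (TCP) lies at the centre of the arm's flange, where the gripper is bolted on; the fingertips stand 173 mm ahead of it and the grasp point (between the pads) lies 155 mm ahead of it; z points along the fingers, y is the line along which they close (so a half turn about z gives the same grasp; the last joint's range is limited). The gripper opens to 85 mm and grips with 20 to 120 N. Pads are 22 mm wide; open, the fingers measure 114 mm over their backs; the gripper's body (76 mm by 85 mm) begins 54 mm behind the grasp point. The pads swing forward as they close: fully open they stand 13 mm farther back than shut.
Start: joints at [-69.786, 4.979, 10.078, 95.1, 0, 90], TCP at [0.19, -0.516, 0.405] pointing down, gripper open.
Joint ranges: [-179.16, 179.16], [-48.56, 103.87], [-65.8, 70.77], [-126.05, 130.52], [-82.76, 87.17], [-180, 180]. Speed limits (degrees/s): [127.2, 127.2, 147.25, 180, 180, 180].

## Interface

Orientations are given as [roll, pitch, yaw] about the fixed x, y, z axes, in that order (R = Rz(yaw) Ry(pitch) Rx(roll)).
In Python, from workcell import monitor, camera, get_calibration, bot gives the robot as it stands.
- The arm moves only by the tool carry_out, never from a script. Its argument "targets" is text: rows parted by semicolons, each of 7 numbers parted by spaces: the shift along the tool's x, y, z in units of 0.04 m (1.0 is 0.04 m), then the turn, a rotation vector about the tool's x, y, z in units of 0.1 rad (1.0 is 0.1 rad), then the opening, from -1 (shut) to 1 (fully open), so that 0 is half open. A call has exactly 8 rows; each row shifts and turns the commanded pose from where the row before left it, along the tool's axes as they then stand; what a row does not reach is not made up. A row lasts 1/12 s, in which the tool goes at most 41.7 mm and 7.16 degrees, less where a joint would pass 70% of its speed; a pose out of reach is approached as far as the arm can. A call with a number of a shift or a turn outside -1 to 1 is refused whole. A call with a gripper value outside its range is refused whole. The fingers move at their own pace and stop on an object; "newtons" is the grip in N (left out, the last holds). Time passes only in rows, so rows that do not move let the fingers close, or fill a call up. It gives the time, the measured TCP pose, the force, the opening and the grip force at its end, in the units of the state.
- monitor.get_obs(): the state, without advancing time (a new reading comes with each control period).
- camera(name): name is "side" or "top" or "wrist"; returns the picture (400x640x3 uint8, red, green, blue); there is no depth.
- get_calibration(name): a dict with "fx", "fy", "cx", "cy" (pixels), "D" ([k1, k2, p1, p2, k3] as OpenCV has them; the pictures are not rectified), "view" (4x4, takes a point from world to camera coordinates). Camera axes: x right, y down, z forward; pixel columns grow to the right and rows downward; lengths in m; the calibration is good to about 2 mm. A picture is of the moment at which its call begins: read the wrist's pose just before it. get_calibration takes no time and is no camera call; for the wrist camera it gives the pose at the moment of the call.
- bot.job_done(): hands the job in; it is judged then, once.
The state is a dict: "time": time; "q": joint angles; "qd": joint speeds; "joint_efforts": joint torques, N m; "ee_pos": TCP position; "tcp_rot": TCP orientation; "wrist_force": force on the tool from outside, world axes, zero at the start; "torque": the same for the moment, N m; "opening": finger opening in m; "grasp_force": force on a finger pad.
Only numpy, scipy, OpenCV 4.12 (cv2) and the standard library are available. Lean on these libraries where they do the work, as an engineer would, in place of code of your own. Each camera call takes 0.05 s, during which the arm holds its last target. There are 200 camera calls.

## Working session

There is one attempt and no reset: what is moved stays moved. The work goes in short steps, Python scripts to look and compute and a tool call to move; the robot and the scene stay as the last step left them, time stands still between calls to the robot, and variables do not carry over. Pictures are saved under pics/ and viewed, at most 10 in all, crops included, and the job is handed in when it is done.

Besides the shell and the picture viewer there is one more tool, called as name(argument=value, ...), one argument or row to a line, values as JSON. carry_out: Moves the arm, as the interface text tells. Shifts and turns lie within -1 to 1; 1 stands for 0.04 m of shift or 0.1 rad of turn. Its arguments: {"type":"object","properties":{"targets":{"type":"string"},"newtons":{"type":"number"}},"required":["targets"]}

```bash
mkdir -p pics; ls; python3 - <<'E'
from workcell import monitor,camera,get_calibration,bot
import cv2,numpy as np
print(monitor.get_obs())
for n in ("top","side"):
    cv2.imwrite(f"pics/{n}0.png",camera(n)[:,:,::-1]); c=get_calibration(n); print(n,c)
E
```

```text
pics
{'time': 0.0, 'q': array([-6.97864697e+01,  5.01195661e+00,  1.00323511e+01,  9.51006658e+01,
        1.75979558e-03,  8.99992948e+01]), 'qd': array([-0.08300489,  0.07008576, -0.02428615,  0.04272998, -0.09244965,
        0.02004885]), 'joint_efforts': array([-4.48080773e-04, -5.20383918e+01,  4.64807332e+01,  1.61975215e-02,
       -1.06161892e-04, -1.49763832e-05]), 'ee_pos': array([ 0.19003687, -0.51611902,  0.40395586]), 'tcp_rot': array([-1.79919729e+02, -1.76078189e-03,  2.02142331e+01]), 'wrist_force': array([0.14718644, 0.46001445, 0.16161419]), 'torque': array([-0.04834228, -0.0316156 , -0.02690946]), 'grasp_force': 0.0, 'opening': 0.08517968407982418}
top {'fx': 440.2556456996178, 'fy': 440.2556456996178, 'cx': 322.1102776767172, 'cy': 206.9970829044479, 'D': array([-0.03287596,  0.        ,  0.        ,  0.        ,  0.        ]), 'view': array([[-0.00882706, -0.99958175, -0.02753929, -0.07288407],
       [-0.99796742,  0.01054431, -0.06284776,  0.55795687],
       [ 0.06311186,  0.02692855, -0.9976431 ,  1.235421  ],
       [ 0.        ,  0.        ,  0.        ,  1.        ]])}
side {'fx': 464.4787897760536, 'fy': 464.4787897760536, 'cx': 319.4509780337319, 'cy': 191.58544547391998, 'D': array([0.01316244, 0.        , 0.        , 0.        , 0.        ]), 'view': array([[ 0.9802685 , -0.19626544, -0.02352771, -0.54794868],
       [-0.09840292, -0.38129259, -0.91920228,  0.17216371],
       [ 0.1714367 ,  0.90338023, -0.3930822 ,  0.98032435],
       [ 0.        ,  0.        ,  0.        ,  1.        ]])}
```

View pics/top0.png

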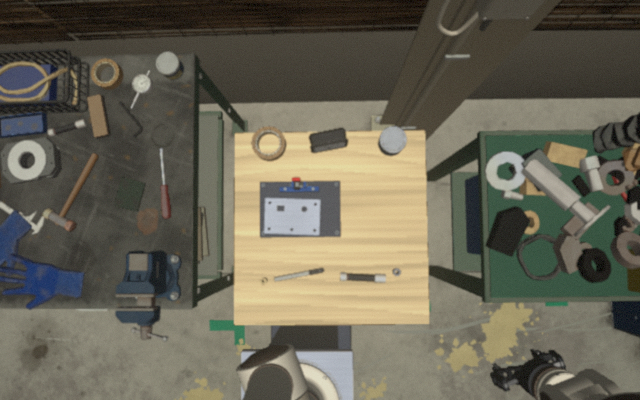

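View pics/side0.png

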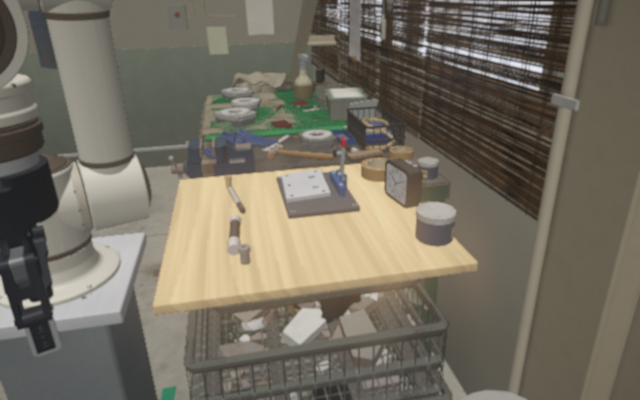

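```bash
cat > h.py <<'E'
import numpy as np,cv2
from workcell import monitor,camera,get_calibration,bot
def cal(n):
    c=get_calibration(n);K=np.array([[c['fx'],0,c['cx']],[0,c['fy'],c['cy']],[0,0,1.]])
    return K,np.array(c['D'],float),np.array(c['view'])
def ray(n,px,z,C=None):
    K,D,V=C or cal(n)
    u=cv2.undistortPoints(np.array(px,float).reshape(-1,1,2),K,D)[:,0]
    R=V[:3,:3];o=-R.T@V[:3,3];d=np.c_[u,np.ones(len(u))]@R
    return o+d*((z-o[2])/d[:,2])[:,None]
def proj(n,P,C=None):
    K,D,V=C or cal(n)
    return cv2.projectPoints(np.array(P,float).reshape(-1,1,3),cv2.Rodrigues(V[:3,:3])[0],V[:3,3],K,D)[0][:,0]
E
python3 - <<'E'
from h import *
im=cv2.imread('pics/top0.png')
cv2.imwrite('pics/topz.png',cv2.resize(im[170:245,250:350],None,fx=8,fy=8,interpolation=cv2.INTER_CUBIC))
z=.144
print(ray('top',[(261,181),(340,181),(340,236),(261,236),(300,208)],z))
E
```

```text
[[ 0.61789511  0.07508225  0.144     ]
 [ 0.61537565 -0.12814447  0.144     ]
 [ 0.47485095 -0.12654597  0.144     ]
 [ 0.47657267  0.0750952   0.144     ]
 [ 0.54718935 -0.02515549  0.144     ]]
```

View pics/topz.png

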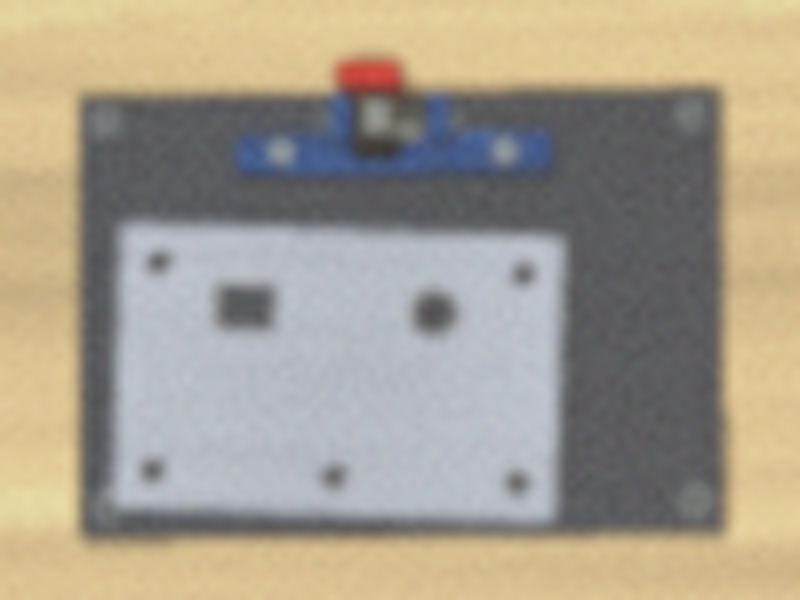

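```bash
cat >> h.py <<'E'
def fit(C,pts,px,x0,tilt=0.):
    # planar pose (x,y,yaw); pts with z absolute height offsets
    from scipy.optimize import least_squares
    def W(p):
        c,s=np.cos(p[2]),np.sin(p[2]);P=np.array(pts,float)
        return np.c_[p[0]+c*P[:,0]-s*P[:,1],p[1]+s*P[:,0]+c*P[:,1],P[:,2]]
    r=least_squares(lambda p:(proj(None,W(p),C)-px).ravel(),x0)
    return r.x,np.sqrt(np.mean(r.fun**2))
FIX=[(.075,.104,.144),(.075,-.104,.144),(-.069,-.104,.144),(-.069,.104,.144)]
def plate(t): # top corners BL,BR,FR,FL, front edge on base
    return [(sx*.045-np.sin(t)*.008,sy*.07,.144+.008*np.cos(t)+(.045+sx*.045)*np.sin(t)) for sx,sy in((1,1),(1,-1),(-1,-1),(-1,1))]
def rel(f,p):
    c,s=np.cos(f[2]),np.sin(f[2]);d=p[:2]-f[:2]
    return np.r_[c*d[0]+s*d[1],-s*d[0]+c*d[1],p[2]-f[2]]
E
python3 - <<'E'
from h import *
C=cal('top');un=lambda a:(np.array(a,float)+.5)/8-.5+[250,170]
f,e=fit(C,FIX,un([(82,97),(718,90),(722,530),(82,533)]),[.547,-.025,0]);print(f,e)
p,e2=fit(C,plate(.075),un([(118,222),(567,235),(557,524),(112,508)]),[.53,-.005,0]);print(p,e2,rel(f,p))
S=cal('side');c,s=np.cos(f[2]),np.sin(f[2])
print(proj(None,[(f[0]+c*x-s*y,f[1]+s*x+c*y,z) for x,y,z in FIX],S))
E
```

```text
[ 0.54291039 -0.02401    -0.00214318] 0.7157421548941507
[ 0.52676598 -0.00518957 -0.04149621] 0.2903500255110525 [-0.01618471  0.01878578 -0.03935304]
[[335.86395313 169.88852635]
 [359.77116998 205.76127824]
 [287.12177269 213.48920676]
 [275.34804531 175.45393321]]
```

carry_out(
  targets="0.7 -0.66 0 0 0 0 0; 0.7 -0.66 0 0 0 0 0; 0.7 -0.66 0 0 0 0 0; 0.7 -0.66 0 0 0 0 0; 0.7 -0.66 0 0 0 0 0; 0.7 -0.66 0 0 0 0 0; 0.7 -0.66 0 0 0 0 0; 0.7 -0.66 0 0 0 0 0",
)

```text
time: 0.77
ee_pos: [0.3275, -0.2388, 0.4045]
tcp_rot: [-180.0, 0.0, 20.2]
wrist_force: [0.5, -0.7, -0.1]
opening: 0.0428
grasp_force: 0.0
```

carry_out(
  targets="0.7 -0.66 0 0 0 0 0; 0.7 -0.66 0 0 0 0 0; 0.7 -0.66 0 0 0 0 0; 0.7 -0.66 0 0 0 0 0; 0.7 -0.66 0 0 0 0 0; 0.5 -0.4 0 0 0 0 0; 0 0 0 0 0 -1 0; 0 0 0 0 0 -1 0",
)

```text
time: 1.43
ee_pos: [0.4268, -0.0448, 0.4041]
tcp_rot: [-180.0, 0.0, 32.1]
wrist_force: [0.1, -0.9, 0.1]
opening: 0.0425
grasp_force: 0.0
```

carry_out(
  targets="0 0 0 0 0 -1 0; 0 0 0 0 0 -1 0; 0 0 0 0 0 -1 0; 0 0 0 0 0 -1 0; 0 0 0 0 0 -1 0; 0 0 0 0 0 -1 0; 0 0 0 0 0 -1 0; 0 0 0 0 0 -1 0",
)

```text
time: 2.1
ee_pos: [0.4262, -0.0464, 0.4044]
tcp_rot: [-180.0, 0.0, 77.8]
wrist_force: [0.2, -0.2, 0.1]
opening: 0.0431
grasp_force: 0.0
```

```bash
python3 - <<'E'
from h import *
cv2.imwrite('pics/w1.png',cv2.resize(camera('wrist')[:,:,::-1],None,fx=1.25,fy=1.25))
C=cal('wrist');V=C[2]
print(-V[:3,:3].T@V[:3,3],V[2,:3],C[0],C[1]); 
x=[(f) for f in FIX];print(proj(None,np.array(x)+[.543,-.024,0],C)*1.25)
E
```

```text
[0.4401169  0.01724982 0.3735644 ] [-0.05404921 -0.25507675 -0.965409  ] [[279.78176215   0.         309.55627187]
 [  0.         279.78176215 199.72140101]
 [  0.           0.           1.        ]] [-0.04738435  0.          0.          0.          0.        ]
[[656.96464666  -9.02122663]
 [663.98956477 306.72219814]
 [472.37630449 345.21643933]
 [421.19076833  37.64651197]]
```

View pics/w1.png

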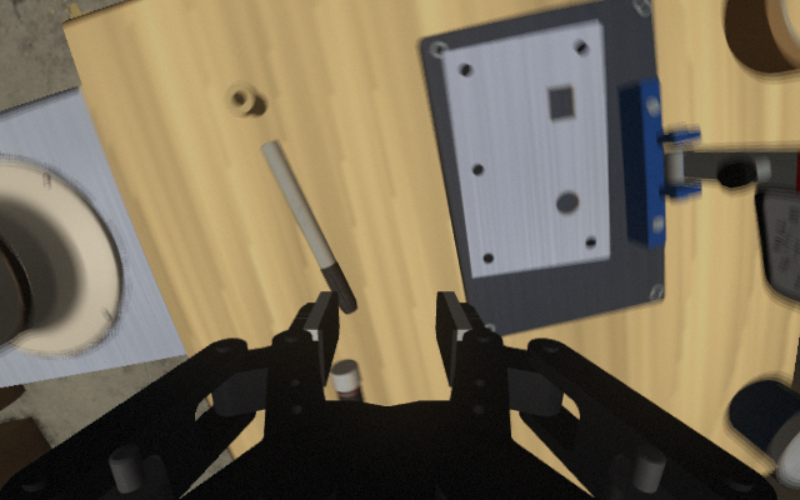

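```bash
python3 - <<'E'
from h import *
C=cal('wrist');un=lambda a:(np.array(a,float)+.5)/1.25-.5
P=[FIX[3],FIX[1],(.0465,.05,.144),(.0465,-.05,.144)]
px=un([(420,40),(664,298),(619,90),(634,245)])
f,e=fit(C,P,px,[.543,-.024,0]);print(f,e)
p,e2=fit(C,plate(.075),un([(599,21),(609,257),(473,278),(442,51)]),[.53,-.005,0]);print(p,e2,rel(f,p))
E
```

```text
[ 0.544586   -0.02322268  0.02331434] 2.6391265131889714
[ 0.52655152 -0.00298104 -0.02242585] 0.794262001741692 [-0.0175577   0.02065657 -0.04574019]
```

carry_out(
  targets="0 0 0 0 0 -1 0; 0 0 0 0 0 -1 0; 0 0 0 0 0 -0.13 0; 0.8 0.45 0 0 0 0 0; 0.8 0.45 0 0 0 0 0; 0.8 0.45 0 0 0 0 0; 0.8 0.45 0 0 0 0 0; 0.8 0.45 0 0 0 0 0",
)

```text
time: 2.82
ee_pos: [0.5176, 0.1149, 0.4045]
tcp_rot: [180.0, 0.0, 89.4]
wrist_force: [0.6, -0.9, 0.7]
opening: 0.0428
grasp_force: 0.0
```

carry_out(
  targets="0.4 0.27 0.3 0 0 0 0; 0 0 0.5 0 0 0 0; 0 0 0.4 0 0 0 0; 0 0 0 0 -0.75 0 0; 0 0 0 0 -0.75 0 0; 0 0 0 0 0 0 0; 0 0 0 0 0 0 0; 0 0 0 0 0 0 0",
)

```text
time: 3.48
ee_pos: [0.528, 0.1292, 0.3568]
tcp_rot: [180.0, 8.5, 89.6]
wrist_force: [0.0, -0.4, -0.2]
opening: 0.0424
grasp_force: 0.0
```

carry_out(
  targets="0.06 0 0.4 0 0 0 0; 0.06 0 0.4 0 0 0 0; 0.06 0 0.4 0 0 0 0; 0 0 0 0 0 0 0; 0.007 0 0.05 0 0 0 0; 0.007 0 0.05 0 0 0 0; 0.007 0 0.05 0 0 0 0; 0 0 0 0 0 0 0",
)

```text
time: 4.15
ee_pos: [0.5282, 0.129, 0.3028]
tcp_rot: [179.9, 8.6, 89.7]
wrist_force: [0.9, 0.5, 1.7]
opening: 0.0427
grasp_force: 0.4
```

carry_out(
  targets="0.007 0 0.05 0 0 0 0; 0 0 0 0 0 0 0; 0 0 0 0 0 0 0; 0 0 0 0 0 0 0; 0 0 0 0 0 0 0; 0 0 0 0 0 0 0; 0 0 0 0 0 0 0; 0 0 0 0 0 0 0",
)

```text
time: 4.82
ee_pos: [0.528, 0.129, 0.3025]
tcp_rot: [179.8, 8.6, 89.7]
wrist_force: [-2.9, -1.0, 13.2]
opening: 0.0425
grasp_force: 6.4
```

carry_out(
  targets="-0.06 0 -0.396 0 0 0 0; 0 0 0 0 0 0 0; -0.12 0 0.018 0 0 0 0; -0.12 0 0.018 0 0 0 0; -0.12 0 0.018 0 0 0 0; -0.12 0 0.018 0 0 0 0; 0 0 0 0 0 0 0; 0 0 0 0 0 0 0",
)

```text
time: 5.48
ee_pos: [0.5278, 0.1091, 0.3158]
tcp_rot: [-180.0, 8.6, 89.7]
wrist_force: [0.5, 0.3, 0.0]
opening: 0.043
grasp_force: 0.0
```

Now push slowly up to near the contact and beyond (20 mm more).

carry_out(
  targets="-0.062 0 0.009 0 0 0 0; -0.062 0 0.009 0 0 0 0; -0.062 0 0.009 0 0 0 0; -0.062 0 0.009 0 0 0 0; -0.062 0 0.009 0 0 0 0; -0.062 0 0.009 0 0 0 0; 0 0 0 0 0 0 0; 0 0 0 0 0 0 0",
)

```text
time: 6.15
ee_pos: [0.5278, 0.0943, 0.3162]
tcp_rot: [180.0, 8.6, 89.7]
wrist_force: [0.4, 0.6, 0.2]
opening: 0.0427
grasp_force: 0.0
```

```bash
python3 - <<'E'
from h import *
cv2.imwrite('pics/w2.png',cv2.resize(camera('wrist')[:,:,::-1],None,fx=1.25,fy=1.25))
E
```

```text
(no output)
```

View pics/w2.png

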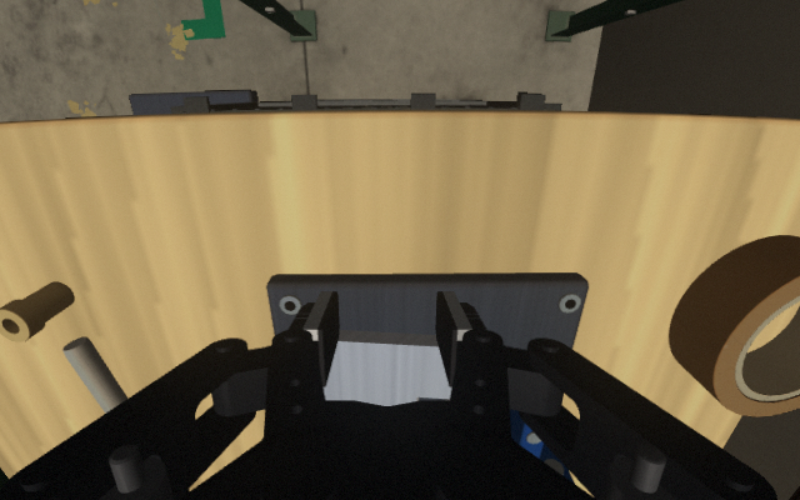

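```bash
python3 - <<'E'
from h import *
C=cal('wrist');un=lambda a:(np.array(a,float)+.5)/1.25-.5
print('plate edge top',ray(None,un([(345,342),(440,345)]),.1555,C),'bottom',ray(None,un([(345,332),(440,333)]),.1475,C))
print('fixture',ray(None,un([(270,275),(585,275)]),.144,C))
o=monitor.get_obs();from scipy.spatial.transform import Rotation as R
T=R.from_euler('xyz',o['tcp_rot'],degrees=True).as_matrix()
for z in (.155,.171):
  for x in(-.011,.011):
    Q=[o['ee_pos']+T@[x,y,z] for y in(-.0215,.0215)];print(z,x,Q,proj(None,Q,C)*1.25)
E
```

```text
plate edge top [[0.51002948 0.05817629 0.1555    ]
 [0.55073405 0.05627802 0.1555    ]] bottom [[0.50911727 0.05739211 0.1475    ]
 [0.55181584 0.0565354  0.1475    ]]
fixture [[0.47807962 0.08459398 0.144     ]
 [0.61383593 0.08356407 0.144     ]]
0.155 -0.011 [array([0.50617905, 0.06040529, 0.16463183]), array([0.54917847, 0.06018159, 0.16463948])] [[332.52217864 351.98919979]
 [439.6792149  351.87760621]]
0.155 0.011 [array([0.5062928 , 0.08215687, 0.16133699]), array([0.54929221, 0.08193316, 0.16134464])] [[329.94930441 301.33517339]
 [442.02954455 301.2086722 ]]
0.171 -0.011 [array([0.5061694 , 0.05800906, 0.14881229]), array([0.54916881, 0.05778536, 0.14881994])] [[337.86372937 332.57281426]
 [434.50346966 332.46818204]]
0.171 0.011 [array([0.50628314, 0.07976063, 0.14551744]), array([0.54928256, 0.07953693, 0.14552509])] [[335.80661698 286.27071237]
 [436.36855476 286.15415412]]
```

carry_out(
  targets="-0.05 0 0.0075 0 0 0 0; -0.05 0 0.0075 0 0 0 0; -0.05 0 0.0075 0 0 0 0; 0 0 0 0 0 0 0; 0 0 0 0 0 0 0; 0 0 0 0 0 0 0; 0 0 0 0 0 0 0; 0 0 0 0 0 0 0",
)

```text
time: 6.87
ee_pos: [0.5278, 0.0885, 0.3162]
tcp_rot: [-180.0, 8.6, 89.7]
wrist_force: [-0.0, 0.3, -0.9]
opening: 0.0428
grasp_force: 0.0
```

```bash
python3 - <<'E'
from h import *
im=camera('top')[:,:,::-1]
cv2.imwrite('pics/t2.png',cv2.resize(im[170:245,250:350],None,fx=8,fy=8,interpolation=cv2.INTER_CUBIC))
E
```

```text
(no output)
```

View pics/t2.png

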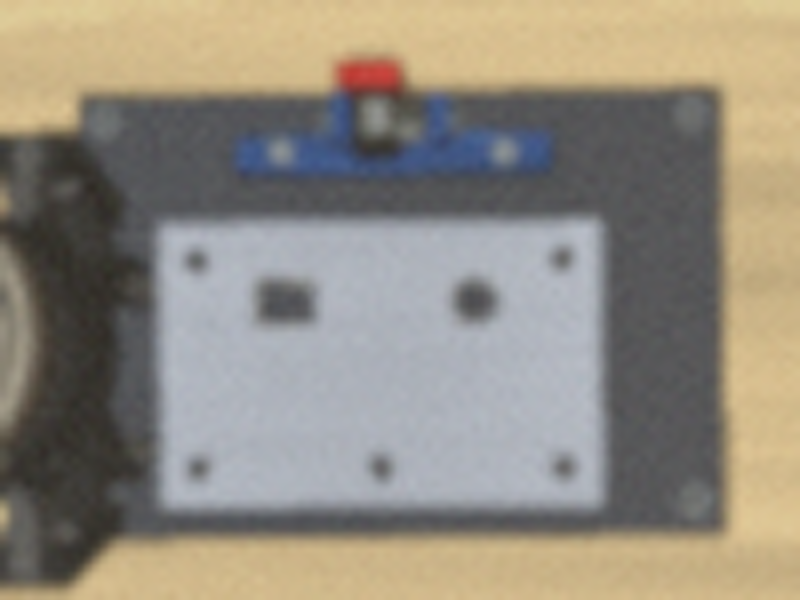

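```bash
python3 - <<'E'
from h import *
C=cal('top');un=lambda a:(np.array(a,float)+.5)/8-.5+[250,170]
f,e=fit(C,FIX,un([(82,97),(718,90),(722,530),(82,533)]),[.547,-.025,0])
p,e2=fit(C,plate(.075),un([(158,217),(604,216),(604,510),(160,509)]),[.53,-.005,0]);print(p,e2,rel(f,p))
c=ray(None,un([(236,134),(552,134)]),.166,C);print('fence top rear?',c,c.mean(0))
print(ray(None,un([(236,174),(552,174)]),.166,C))
h=ray(None,un([(369,74)]),.25,C);print('keeper tip',h)
E
```

```text
[ 0.52955564 -0.01882614 -0.00943841] 0.3689036143198289 [-0.01336583  0.00515523 -0.00729523]
fence top rear? [[ 0.60111485  0.02567337  0.166     ]
 [ 0.59991701 -0.07387121  0.166     ]] [ 0.60051593 -0.02409892  0.166     ]
[[ 0.58846634  0.02570368  0.166     ]
 [ 0.58730476 -0.07376651  0.166     ]]
keeper tip [[ 0.60879108 -0.02369211  0.25      ]]
```

carry_out(
  targets="-0.068 0 0.01 0 0 0 0; -0.068 0 0.01 0 0 0 0; 0 0 0 0 0 0 0; 0 0 0 0 0 0 0; 0.4 0 -0.06 0 0 0 0; 0.4 0 -0.06 0 0 0 0; -0.07 0 -0.5 0 0 0 1; -0.07 0 -0.5 0 0 0 1",
)

```text
time: 7.58
ee_pos: [0.5276, 0.1163, 0.356]
tcp_rot: [-179.9, 8.6, 89.8]
wrist_force: [0.1, 0.9, -0.4]
opening: 0.0659
grasp_force: 0.0
```

carry_out(
  targets="0 0 0 0 0.75 0 1; 0 0 0 0 0.75 0 1; -0.7 -0.7 0 0 0 0 1; -0.7 -0.7 0 0 0 0 1; -0.7 -0.7 0 0 0 0 1; -0.7 0 0 0 0 0 1; -0.7 0 0 0 0 0 1; 0 0 0 0 0 1 1",
)

```text
time: 8.25
ee_pos: [0.4425, -0.027, 0.357]
tcp_rot: [179.9, 0.1, 84.0]
wrist_force: [0.0, 0.5, -0.4]
opening: 0.0857
grasp_force: 0.0
```

carry_out(
  targets="0 0 0 0 0 1 1; 0 0 0 0 0 1 1; 0 0 0 0 0 1 1; 0 0 0 0 0 1 1; 0 0 0 0 0 1 1; 0 0 0 0 0 1 1; 0 0 0 0 0 1 1; 0 0 0 0 0 1 1",
)

```text
time: 8.92
ee_pos: [0.4431, -0.0239, 0.3566]
tcp_rot: [180.0, 0.0, 37.9]
wrist_force: [-0.8, -0.0, 0.8]
opening: 0.0857
grasp_force: 0.0
```

carry_out(
  targets="0 0 0 0 0 1 1; 0 0 0 0 0 1 1; 0 0 0 0 0 1 1; 0 0 0 0 0 1 1; 0 0 0 0 0 1 1; 0 0 0 0 0 1 1; 0 0 0 0 0 0.7 1; 0 0 0 0 0 0 1",
)

```text
time: 9.58
ee_pos: [0.4431, -0.0239, 0.3566]
tcp_rot: [180.0, -0.0, -0.4]
wrist_force: [-0.0, 0.2, -0.0]
opening: 0.0855
grasp_force: 0.0
```

carry_out(
  targets="-0.58 0 0 0 0.75 0 1; 0 0 0 0 0.75 0 1; -0.07 0 0.48 0 0 0 1; -0.07 0 0.48 0 0 0 1; -0.05 0 0.35 0 0 0 1; 0 0 0 0 0 0 1; 0 0 0 0 0 0 1; 0 0 0 0 0 0 1",
)

```text
time: 10.25
ee_pos: [0.4205, -0.0238, 0.3047]
tcp_rot: [180.0, -8.7, -0.2]
wrist_force: [-0.1, 0.3, -0.1]
opening: 0.0854
grasp_force: 0.0
```

carry_out(
  targets="-0.0075 0 0.05 0 0 0 1; -0.0075 0 0.05 0 0 0 1; -0.0075 0 0.05 0 0 0 1; -0.0075 0 0.05 0 0 0 1; 0 0 0 0 0 0 1; 0 0 0 0 0 0 1; 0 0 0 0 0 0 1; 0 0 0 0 0 0 1",
)

```text
time: 10.92
ee_pos: [0.4203, -0.0237, 0.2956]
tcp_rot: [180.0, -8.6, -0.2]
wrist_force: [0.3, 0.4, 0.6]
opening: 0.0855
grasp_force: 0.0
```

carry_out(
  targets="-0.0075 0 0.05 0 0 0 1; 0 0 0 0 0 0 1; -0.0075 0 0.05 0 0 0 1; 0 0 0 0 0 0 1; 0 0 0 0 0 0 1; 0 0 0 0 0 0 1; 0 0 0 0 0 0 1; 0 0 0 0 0 0 1",
)

```text
time: 11.58
ee_pos: [0.4204, -0.0237, 0.2915]
tcp_rot: [180.0, -8.6, -0.2]
wrist_force: [0.7, -0.6, 0.3]
opening: 0.0853
grasp_force: 0.6
```

carry_out(
  targets="-0.0075 0 0.05 0 0 0 1; 0 0 0 0 0 0 1; 0 0 0 0 0 0 1; 0 0 0 0 0 0 1; 0 0 0 0 0 0 1; 0 0 0 0 0 0 1; 0 0 0 0 0 0 1; 0 0 0 0 0 0 1",
)

```text
time: 12.25
ee_pos: [0.4203, -0.0237, 0.2912]
tcp_rot: [180.0, -8.7, -0.2]
wrist_force: [-6.8, -0.2, 14.7]
opening: 0.085
grasp_force: 7.4
```

carry_out(
  targets="0.056 0 -0.371 0 0 0 1; 0 0 0 0 0 0 1; 0.23 0 0.035 0 0 0 1; 0.23 0 0.035 0 0 0 1; 0.1 0 0.015 0 0 0 1; 0.08 0 0.012 0 0 0 1; 0.05 0 0.0075 0 0 0 1; 0 0 0 0 0 0 1",
)

```text
time: 12.92
ee_pos: [0.4486, -0.0238, 0.3039]
tcp_rot: [-180.0, -8.5, -0.2]
wrist_force: [-0.0, 0.6, 0.3]
opening: 0.0854
grasp_force: 0.0
```

carry_out(
  targets="0.05 0 0.0075 0 0 0 1; 0.05 0 0.0075 0 0 0 1; 0.05 0 0.0075 0 0 0 1; 0 0 0 0 0 0 1; 0 0 0 0 0 0 1; 0 0 0 0 0 0 1; 0 0 0 0 0 0 1; 0 0 0 0 0 0 1",
)

```text
time: 13.58
ee_pos: [0.4543, -0.0239, 0.3047]
tcp_rot: [180.0, -8.6, -0.2]
wrist_force: [0.1, -0.1, 0.2]
opening: 0.0854
grasp_force: 0.0
```

```bash
python3 - <<'E'
from h import *
a=camera('wrist')[:,:,::-1];b=camera('top')[:,:,::-1]
b=cv2.resize(b[170:245,250:350],(480,360),interpolation=cv2.INTER_CUBIC)
o=np.zeros((600,800,3),np.uint8);o[:240,:480]=0
o=np.vstack([a[0:240,40:600],cv2.copyMakeBorder(b,0,0,0,80,cv2.BORDER_CONSTANT)])
cv2.imwrite('pics/w3.png',o)
E
```

```text
(no output)
```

View pics/w3.png

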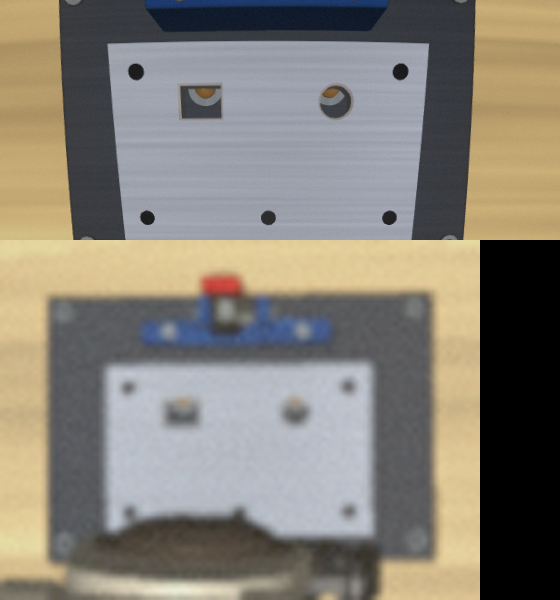

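carry_out(
  targets="0.05 0 0.0075 0 0 0 1; 0.05 0 0.0075 0 0 0 1; 0.05 0 0.0075 0 0 0 1; 0 0 0 0 0 0 1; 0.025 0 0.004 0 0 0 1; 0 0 0 0 0 0 1; 0.025 0 0.004 0 0 0 1; 0 0 0 0 0 0 1",
)

```text
time: 14.35
ee_pos: [0.4624, -0.0239, 0.3044]
tcp_rot: [-180.0, -8.6, -0.2]
wrist_force: [-1.2, -0.1, 0.8]
opening: 0.0855
grasp_force: 0.7
```

```bash
python3 - <<'E'
from h import *
a=camera('wrist')[:,:,::-1]
s=camera('side')[:,:,::-1]
s=cv2.resize(s[150:225,260:375],(560,365),interpolation=cv2.INTER_CUBIC)
cv2.imwrite('pics/w4.png',np.vstack([a[0:230,40:600],s]))
E
```

```text
(no output)
```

View pics/w4.png

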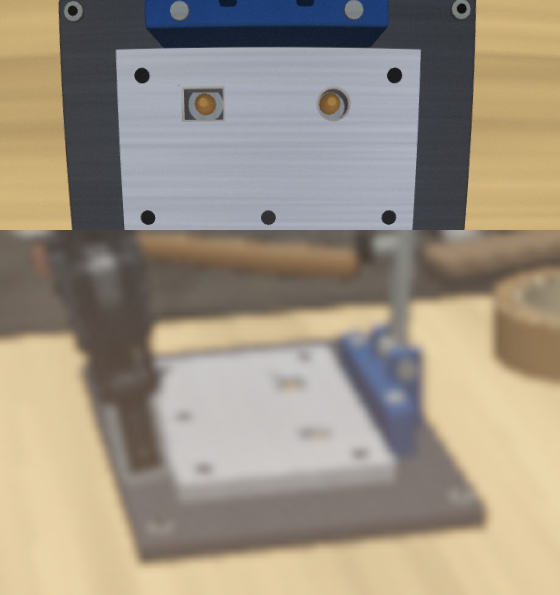

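```bash
python3 - <<'E'
from h import *
C=cal('wrist')
for t in (0,.03,.075):
  P=np.array(plate(t))+[.542,-.024,0]; q=proj(None,P,C)-[40,0]; print(t,q[:2].round(1),q[1,0]-q[0,0])
print((proj(None,np.array([(.02,.03,.15),(.02,-.03,.15)])+[.542,-.024,0],C)-[40,0]).round(1))
E
```

```text
0 [[114.5  50.1]
 [419.3  48.3]] 304.77119213419587
0.03 [[111.3  48.3]
 [422.3  46.4]] 311.05158013353605
0.075 [[106.3  45.3]
 [427.2  43.4]] 320.91049440029394
[[202.9 104.7]
 [331.4 104. ]]
```

carry_out(
  targets="-0.5 0 -0.075 0 0 0 1; 0.14 0 -0.93 0 0 0 1; 0.14 0 -0.93 0 0 0 0; 0.14 0 -0.93 0 0 0 -1; 0.14 0 -0.93 0 0 0 -1; 0 0 0 0 -0.75 0 -1; 0 0 0 0 -0.75 0 -1; 0 0 0 0 0 0 -1",
)

```text
time: 15.12
ee_pos: [0.4427, -0.0239, 0.4549]
tcp_rot: [180.0, 0.2, -0.2]
wrist_force: [0.7, -0.2, -0.1]
opening: 0.0124
grasp_force: 0.0
```

carry_out(
  targets="0.8 0 0 0 0 0 -1; 0.8 0 0 0 0 0 -1; 0.8 0 0 0 0 0 -1; 0.8 0 0 0 0 0 -1; 0.8 0 0 0 0 0 -1; 0.8 0 0 0 0 0 -1; 0.7 0 0 0 0 0 -1; 0 0 0 0 0 0 -1",
)

```text
time: 15.78
ee_pos: [0.6671, -0.0248, 0.4496]
tcp_rot: [-180.0, 0.2, -0.2]
wrist_force: [0.2, 0.2, -0.7]
opening: -0.0
grasp_force: 0.0
```

```bash
python3 - <<'E'
from h import *
o=monitor.get_obs();print(o['ee_pos'],o['tcp_rot'],o['opening'])
a=camera('side')[:,:,::-1];cv2.imwrite('pics/s5.png',cv2.resize(a[60:230,230:450],(770,595),interpolation=cv2.INTER_CUBIC))
C=cal('side')
q=proj(None,[o['ee_pos']-[0,0,.173],(.604,-.024,.172),(.604,-.024,.252)],C);print((q-[230,60])*3.5)
C=cal('top');print(ray(None,[(312,130),(346,130),(312,150),(346,148)],.214,C))
E
```

```text
[ 0.66710135 -0.02480546  0.44958226] [-1.79988378e+02  1.65368046e-01 -2.39324967e-01] -3.774785206301297e-05
[[489.20917224 227.18761782]
 [386.30401468 401.33804631]
 [385.52878853 275.24915064]]
[[ 0.73206686 -0.06074824  0.214     ]
 [ 0.73080872 -0.14309879  0.214     ]
 [ 0.6830095  -0.06039717  0.214     ]
 [ 0.68673652 -0.14253521  0.214     ]]
```

View pics/s5.png

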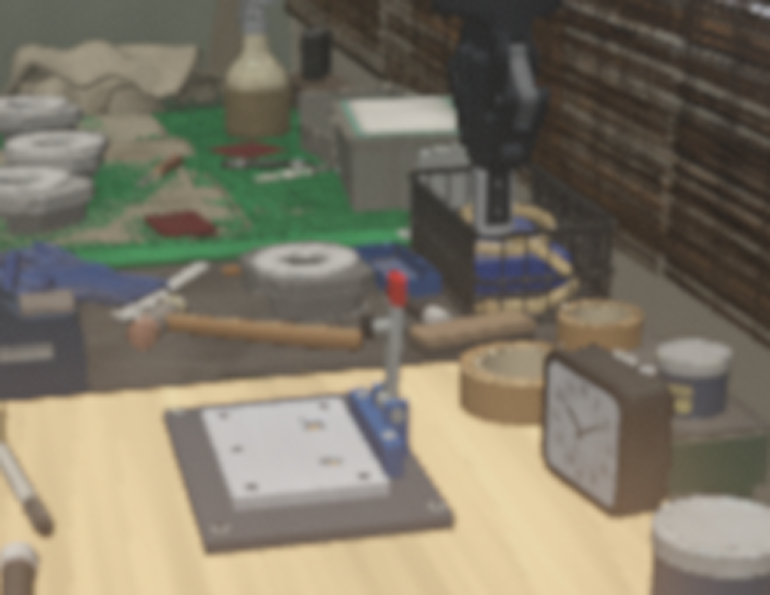

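carry_out(
  targets="0 0 0.5 0 0 0 -1; 0 0 0.5 0 0 0 -1; 0 0 0 0 0 0 -1; -0.3 0 0 0 0 0 -1; -0.3 0 0 0 0 0 -1; -0.3 0 0 0 0 0 -1; -0.3 0 0 0 0 0 -1; 0 0 0 0 0 0 -1",
)

```text
time: 16.5
ee_pos: [0.6119, -0.0245, 0.4177]
tcp_rot: [180.0, -0.2, -0.2]
wrist_force: [-0.6, -0.3, 1.1]
opening: 0.0001
grasp_force: 0.0
```

carry_out(
  targets="-0.31 0 0.025 0 0 0 -1; -0.31 0 0.025 0 0 0 -1; -0.23 0 0.11 0 0 0 -1; -0.23 0 0.11 0 0 0 -1; -0.18 0 0.175 0 0 0 -1; -0.18 0 0.175 0 0 0 -1; 0 0 0 0 0 0 -1; 0 0 0 0 0 0 -1",
)

```text
time: 17.17
ee_pos: [0.5564, -0.0243, 0.3911]
tcp_rot: [180.0, -0.1, -0.2]
wrist_force: [-0.4, -0.4, 0.4]
opening: -0.0001
grasp_force: 0.0
```

```bash
cat > red.py <<'E'
from h import *
a=camera('side');h=cv2.cvtColor(a,cv2.COLOR_RGB2HSV)
m=((h[...,0]<6)|(h[...,0]>174))&(h[...,1]>170)&(h[...,2]>110);m[:,:300]=0;m[:, 380:]=0;m[:110]=0;m[230:]=0
y,x=np.nonzero(m);print(len(x),x.mean() if len(x) else 0,y.mean() if len(y) else 0, monitor.get_obs()['wrist_force'])
C=cal('side')
for t in (1.7,.9,.67,.5,.3,.15,0):print(t,proj(None,[(.604-.07*np.cos(t),-.024,.172+.07*np.sin(t))],C).round(1))
E
python3 red.py
```

```text
0 0 0 [ 0.19108867  0.1477146  -0.53573643]
1.7 [[344.4 143.2]]
0.9 [[319.9 152. ]]
0.67 [[314.6 157.6]]
0.5 [[311.7 162.4]]
0.3 [[309.3 168.4]]
0.15 [[308.4 173.1]]
0 [[308.2 177.7]]
```

```bash
python3 - <<'E'
from h import *
a=camera('side')[:,:,::-1];cv2.imwrite('pics/s6.png',cv2.resize(a[110:220,260:390],(780,600) if 0 else (709,600),interpolation=cv2.INTER_CUBIC))
E
```

```text
(no output)
```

View pics/s6.png

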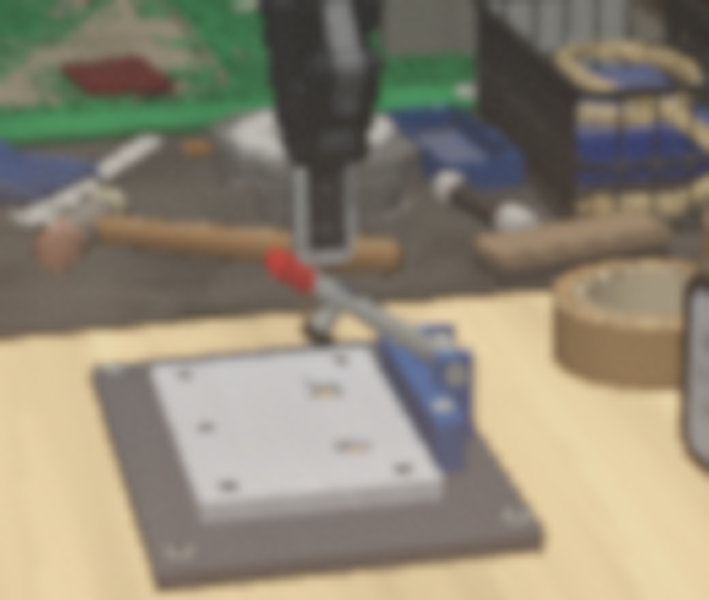

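carry_out(
  targets="-0.06 0 0.29 0 0 0 -1; -0.06 0 0.29 0 0 0 -1; -0.03 0 0.2 0 0 0 -1; -0.03 0 0.2 0 0 0 -1; 0 0 0 0 0 0 -1; 0 0 0.05 0 0 0 -1; 0 0 0 0 0 0 -1; 0 0 0 0 0 0 -1",
)

```text
time: 17.93
ee_pos: [0.5494, -0.0243, 0.3494]
tcp_rot: [-180.0, -0.0, -0.2]
wrist_force: [-0.1, -0.3, 0.3]
opening: 0.0003
grasp_force: 0.0
```

carry_out(
  targets="0 0 0.04 0 0 0 -1; 0 0 0 0 0 0 -1; 0 0 0.04 0 0 0 -1; 0 0 0 0 0 0 -1; 0 0 0 0 0 0 -1; 0 0 0 0 0 0 -1; 0 0 0 0 0 0 -1; 0 0 0 0 0 0 -1",
)

```text
time: 18.6
ee_pos: [0.549, -0.0243, 0.3488]
tcp_rot: [180.0, -0.2, -0.2]
wrist_force: [-5.1, -0.3, 17.5]
opening: -0.0001
grasp_force: 8.9
```

carry_out(
  targets="0 0 0.03 0 0 0 -1; 0 0 0 0 0 0 -1; 0 0 0 0 0 0 -1; 0 0 0 0 0 0 -1; 0 0 -0.3 0 0 0 -1; 0 0 -0.9 0 0 0 -1; 0 0 -0.9 0 0 0 -1; 0 0 0 0 0 0 -1",
)

```text
time: 19.27
ee_pos: [0.549, -0.0242, 0.4359]
tcp_rot: [180.0, -0.5, -0.2]
wrist_force: [1.9, 0.7, 0.5]
opening: 0.0002
grasp_force: 0.0
```

carry_out(
  targets="-0.8 0 -0.3 0 0 0 -1; -0.8 0 -0.3 0 0 0 -1; -0.8 0 0 0 0 0 -1; -0.8 0 0 0 0 0 -1; 0 0 0 0 0 0 -1; 0 0 0 0 0 0 -1; 0 0 0 0 0 0 -1; 0 0 0 0 0 0 -1",
)

```text
time: 19.93
ee_pos: [0.422, -0.0238, 0.4524]
tcp_rot: [-180.0, 0.0, -0.2]
wrist_force: [0.3, -0.9, -0.5]
opening: -0.0003
grasp_force: 0.0
```

```bash
sed -i 's/>170)&(h\[...,2\]>110)/>140)\&(h[...,2]>80)/' red.py; python3 red.py; python3 - <<'E'
from h import *
for n in('top','wrist'):
    a=camera(n);h=cv2.cvtColor(a,cv2.COLOR_RGB2HSV);C=cal(n)
    m=((h[...,0]<8)|(h[...,0]>172))&(h[...,1]>140)&(h[...,2]>80)
    e=proj(n,[(.534,-.024,.1755)])[0];y,x=np.nonzero(m);k=np.hypot(x-e[0],y-e[1])<60;print(n,e,k.sum(),x[k].mean(),y[k].mean())
E
```

```text
23 307.39130434782606 177.56521739130434 [ 0.23585352 -0.33614069  0.60852119]
1.7 [[344.4 143.2]]
0.9 [[319.9 152. ]]
0.67 [[314.6 157.6]]
0.5 [[311.7 162.4]]
0.3 [[309.3 168.4]]
0.15 [[308.4 173.1]]
0 [[308.2 177.7]]
top [298.58126931 212.53679273] 35 298.57142857142856 213.57142857142858
wrist [308.20480614  66.56682163] 524 308.06297709923666 69.02099236641222
```

```bash
python3 -c "
from workcell import bot
print(bot.job_done())"
```

```text
the job is handed in; nothing more can be done
None
```

The plate is seated flat over both pins against the fence side, the keeper is folded down onto it, and I handed the job in at about 20 s; the final camera check put the keeper within about 0.02 rad of level, and no verdict came back.

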